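# Drift two lapped shelf rails into line and pin them

## Robot

A 6-joint arm with a two-finger parallel gripper is mounted at the origin on the work surface. World frame = base frame: x ahead of the robot, y to its left, z up, the work surface at z = 0. Lengths are in m, angles in rad, forces in N, time in s.
With the tool pointing down it reaches from about 0.35 to 0.775 m from the base axis. Payload 7.3 kg.
Tool frame: the origin (TCP) lies at the very end of the fingers, on their centre line; the grasp point (between the pads) lies robot.pinch_z behind it (robot.pinch_z is the distance from the TCP to the grasp point, in m); y points along the fingers, z is the direction in which the jaws open and shut, and the axes are right-handed (so a half turn about y gives the same grasp; the last joint's range is limited). The gripper opens to 92 mm and grips with 3 to 60 N. Pads are 19 mm wide; open, the fingers measure 130 mm over their backs; the gripper's body (75 mm by 190 mm) begins 47 mm behind the grasp point.
Start: joints at [-1.295, 0.342, 1.524, -0, 1.275, -0.146], TCP at [0.215, -0.479, 0.227] pointing down, gripper open.
Joint ranges: [-2.53, 2.53], [-0.77, 2.02], [0.04, 2.7], [-1, 4.14], [0.28, 2.66], [-3.11, 3.11]. Speed limits (rad/s): [2.57, 2.57, 3.14, 3.14, 3.14, 3.14].

## Interface

Orientations are given as [roll, pitch, yaw] about the fixed x, y, z axes, in that order (R = Rz(yaw) Ry(pitch) Rx(roll)).
In Python, from cell import status, viewer, robot gives the robot as it stands. The module is installed in compiled form; this text tells all that it offers.
- The arm moves only by the shell command python3 -m pendant 'ROWS' [FORCE]. ROWS is JSON, a list that holds one entry, the list of rows, each a list of 7 numbers: the shift along the tool's x, y, z in cm, then the turn, a rotation vector about the tool's x, y, z in rad, then the finger opening in cm, from 0 to 9.18. A call has 1 to 20 rows; each row is the pose to reach, as a shift and turn from the pose commanded when the call began, along the tool's axes at that moment; what a row does not reach only later rows make up. A row lasts 1/10 s, in which the tool goes at most 50 mm and 8.59 degrees, less where a joint would pass 70% of its speed; a pose out of reach is approached as far as the arm can. A call with a gripper value outside its range is refused whole. The fingers move at their own pace and stop on an object; FORCE is the grip in N (left out, the last holds). Time passes only in rows, so rows that repeat a pose let the fingers close. It gives the time, the measured TCP pose, the force and the opening at its end, in the units of the state.
- status.observe(): the state, without advancing time (a new reading comes with each control period).
- viewer.read_camera(name): name is "side" or "top"; returns a dict with "image" (400x640x3 uint8, red, green, blue), "range_z" (400x640 float32, m along the optical axis (not along the pixel's ray), 0 where there is no reading), "fx", "fy", "cx", "cy" (pixels), "distortion" ([k1, k2, p1, p2, k3] as OpenCV has them; the pictures are not rectified), "camera_from_world" (4x4, takes a point from world to camera coordinates). Camera axes: x right, y up, looking along -z (the intrinsics and any distortion apply to the point x, -y, -z); pixel columns grow to the right and rows downward; lengths in m; the calibration is good to about 2 mm. A picture is of the moment at which its call begins.
- robot.hand_in(): hands the job in, once; it reports no verdict.
The state is a dict: "time": time; "qpos": joint angles; "qvel": joint speeds; "joint_efforts": joint torques, N m; "tool_pos": TCP position; "tool_rot": TCP orientation; "contact_force": force on the tool from outside, world axes, zero at the start; "torque": the same for the moment, N m; "opening": finger opening in m.
Only numpy, scipy, OpenCV 4.12 (cv2) and the standard library are available. Lean on these libraries where they do the work, as an engineer would, in place of code of your own. Each camera call takes 0.05 s, during which the arm holds its last target. There are 200 camera calls.

## Task

The two overlapping shelf rails on the reading table have to be pinned together, but their holes are out of line. Push the tapered drift gently (a push of about 15 N is plenty) down through the larger hole of the upper rail and the hole beneath until its collar is flush, drawing the rail into line, then, leaving it in, put the short headed pin fully home in the smaller hole. Move the upper rail only with the drift, never with the gripper, and leave everything else alone.

Things in the scene. Friction and masses are not known exactly. Their poses are not given: they have to be found in the camera images.
- drift: Tapered steel drift, upright, point down in a rack hole. Origin: centre of the collar's underside, resting on the rack top; z up. Above: collar 36 mm wide, 6 mm high, then a round grip 22 mm wide from 6 to 56 mm. Below: straight shank 23 mm wide to 24 mm, then an even taper to a flat point 5 mm wide at 68 mm. About 0.34 kg. Fully home, the origin is level with the upper rail's top face.
- drift_tip (a point): Centre of the drift's flat point, 68 mm below its origin.
- pin: Short headed steel pin, upright, point down in the other rack hole. Origin: centre of its collar's underside, z up. Above: collar 32 mm wide, 6 mm high, then a round grip 18 mm wide from 6 to 40 mm. Below: shank 12 mm wide to 26 mm, then tapering to 6 mm wide at 34 mm. About 0.12 kg.
- rack: Fixed plywood rack, a plate 150 x 60 mm (x by y) whose top is 75 mm above the table, on two end walls, origin under its centre on the table. Two round holes 26 mm across at x = -42 and +42 mm, y = 0 hold the drift and the pin, either way round.
- blocks: Two fixed wooden blocks, 90 mm wide, carrying the rails along their x; origin on the table between them. Clamped on them, shifted by up to 4 mm (untold) along x, is the lower rail: dark steel, 250 x 50 x 10 mm, top face 67 mm above the table. Its holes have the upper rail's sizes and spacing and are free below down to the table.
- upper: Upper rail, bright steel bar 190 x 50 x 8 mm lying on the lower rail, with a raised ear (14 mm high) at its +x end; origin: centre of its underside, x along it, z up. It slides along x and y with about 5 N of friction each way, no spring, and cannot turn or lift. At the start it lies 5 to 13 mm too far to its +x and up to 4 mm to either side in y (untold) for the holes to be in line.
- hole_drift (a point): Centre of the mouth of the upper rail's larger hole, 24 mm wide, at x = -40 mm on the rail, on its top face 75 mm above the table; axes as the rail's. At the start the centre of the lower rail's hole lies 5 to 13 mm towards the rail's -x and up to 4 mm to either side; its overlapping part shows through. The two upper holes are 85 mm apart.
- hole_pin (a point): Centre of the mouth of the upper rail's smaller hole, 15 mm wide, at x = +45 mm on the rail, on its top face; axes as the rail's. It moves with the upper rail.
- screwdriver: A screwdriver lying on the table: leave alone.
- wrench: A wrench lying on the table: leave alone.
- mug: A mug, 80 mm across and 90 mm high: leave alone.
- jar: A closed jar, 60 mm across and 75 mm high: leave alone.
- tape: A roll of tape, 90 mm across, 24 mm high: leave alone.
- washer: A washer, 32 mm across: leave alone.
- book: A book 160 x 220 x 28 mm: leave alone.
Not all that is in view belongs to the job. What is shaped like the pin but pink or yellow is not meant.

How it is judged:
On the way, in this order (a step that is already met when the one before it is completed fails the run):
1. the drift's point is at least 4 mm inside the larger hole while the upper rail has not yet moved 3 mm, and the pin is not yet in (z of drift_tip in the frame of hole_drift below -0.004 m and horizontal distance between drift_tip and hole_drift below 0.009 m and distance of hole_drift from where it was at the start of the episode below 0.003 m and horizontal distance between pin and hole_pin above 0.03 m).
2. the drift is home (collar within 2 mm of the rail's top, within 2.5 mm of the hole's centre, upright) and has drawn the rail along, the pin not yet in (z of drift in the frame of hole_drift below 0.002 m and horizontal distance between drift and hole_drift below 0.0025 m and angle between drift's own z axis and vertical below 0.08 rad and distance of hole_drift from where it was at the start of the episode above 0.003 m and horizontal distance between pin and hole_pin above 0.03 m), for 0.2 s.
At the end, for the whole second after the job is handed in: The drift stands in the larger hole and the pin in the smaller one, both upright (within 0.08 rad), at rest, with their collars' undersides within 2 mm of the upper rail's top face and within 2.5 mm (drift) and 3 mm (pin) of the hole's centre (z of drift in the frame of hole_drift below 0.002 m and horizontal distance between drift and hole_drift below 0.0025 m and angle between each of drift, pin's own z axis and vertical below 0.08 rad and z of pin in the frame of hole_pin between -0.003 and 0.002 m and horizontal distance between pin and hole_pin below 0.003 m and linear speed of each of drift, pin below 0.02 m/s); the robot touches nothing.
It fails at once if the drift bears too hard on the rails: more than 40 N, all its contacts added up (contact force between drift and blocks above 40 N).
It fails at once if the pin bears too hard on the rails: more than 40 N, all its contacts added up (contact force between pin and blocks above 40 N).
It fails at once if the gripper or arm pushes on the upper rail with more than 3 N (contact force between any of the fingers, the arm and upper above 3 N).
It fails at once if a bystander is moved by more than 20 mm (distance of any of screwdriver, wrench, mug, jar, tape, washer, book from where it was at the start of the episode above 0.02 m).
It also fails if it takes over 72 s, if anything falls off the work surface, if the arm or the gripper's body presses on something with over 40 N, if the wrist force passes 120 N, or if a joint passes its speed limit or range.

## Working session

There is one attempt and no reset: what is moved stays moved. The work goes in short steps, Python scripts to look and compute and a shell command to move; the robot and the scene stay as the last step left them, time stands still between calls to the robot, and variables do not carry over. Pictures are saved under pics/ and viewed, about 8 in all and at most 12, crops included, and the job is handed in when it is done.

```bash
mkdir -p pics
cat > h.py <<'E'
import numpy as np, cv2
from cell import status, viewer, robot
from scipy.spatial.transform import Rotation as R
def cam(n):
    return viewer.read_camera(n)
def cloud(c):
    h,w=c["range_z"].shape
    u,v=np.meshgrid(np.arange(w),np.arange(h))
    K=np.array([[c["fx"],0,c["cx"]],[0,c["fy"],c["cy"]],[0,0,1.]])
    p=cv2.undistortPoints(np.stack([u,v],-1).reshape(-1,1,2).astype(float),K,np.array(c["distortion"],float)).reshape(h,w,2)
    z=c["range_z"]
    P=np.stack([p[...,0]*z,-p[...,1]*z,-z],-1)
    T=np.linalg.inv(c["camera_from_world"])
    W=P@T[:3,:3].T+T[:3,3]
    W[z==0]=np.nan
    return W
def px(c,pts):
    K=np.array([[c["fx"],0,c["cx"]],[0,c["fy"],c["cy"]],[0,0,1.]])
    T=np.array(c["camera_from_world"]); P=np.atleast_2d(pts)@T[:3,:3].T+T[:3,3]
    P=P*[1,-1,-1]
    return cv2.projectPoints(P,np.zeros(3),np.zeros(3),K,np.array(c["distortion"],float))[0].reshape(-1,2)
def onplane(c,uv,z):
    K=np.array([[c["fx"],0,c["cx"]],[0,c["fy"],c["cy"]],[0,0,1.]])
    p=cv2.undistortPoints(np.array(uv,float).reshape(-1,1,2),K,np.array(c["distortion"],float)).reshape(-1,2)
    T=np.linalg.inv(c["camera_from_world"])
    d=np.c_[p[:,0],-p[:,1],-np.ones(len(p))]@T[:3,:3].T
    return T[:3,3]+d*((z-T[2,3])/d[:,2])[:,None]
E
python3 - <<'E'
from h import *
for n in("top","side"):
    c=cam(n); cv2.imwrite(f"pics/{n}0.png",c["image"][...,::-1]); np.savez(n+"0.npz",**c)
    T=np.linalg.inv(c["camera_from_world"]);print(n,T[:3,3].round(3),(-T[:3,2]).round(3),c["fx"],c["distortion"])
s=status.observe();print(s["tool_pos"],s["tool_rot"],s["contact_force"],s["time"],s["opening"],robot.pinch_z)
print(R.from_euler("xyz",s["tool_rot"]).as_matrix().round(3))
E
```

```text
top [ 0.503 -0.016  1.147] [ 0.097  0.    -0.995] 427.85311501395717 [-0.10486924  0.          0.          0.          0.        ]
side [ 0.38  -0.597  0.829] [ 0.219  0.594 -0.775] 376.0230007898413 [-0.00625215  0.          0.          0.          0.        ]
[ 0.21485605 -0.47863323  0.22611688] [-1.57215930e+00  1.90555650e-04 -2.71980366e+00] [-0.61957969 -0.32785686  0.15213007] 0.1 0.09206268998737084 0.0188
[[-0.912 -0.     0.409]
 [-0.409  0.001 -0.912]
 [-0.    -1.    -0.001]]
```

View pics/top0.png

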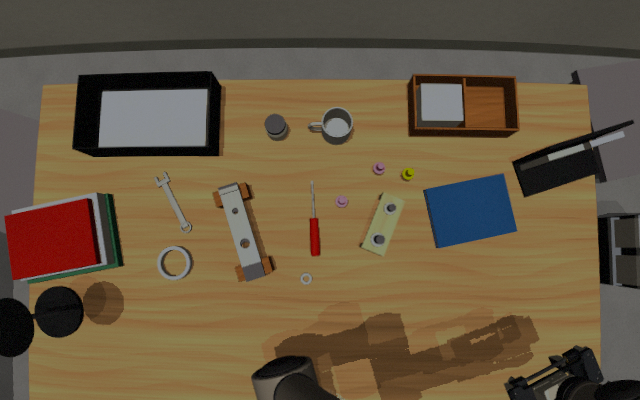

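View pics/side0.png

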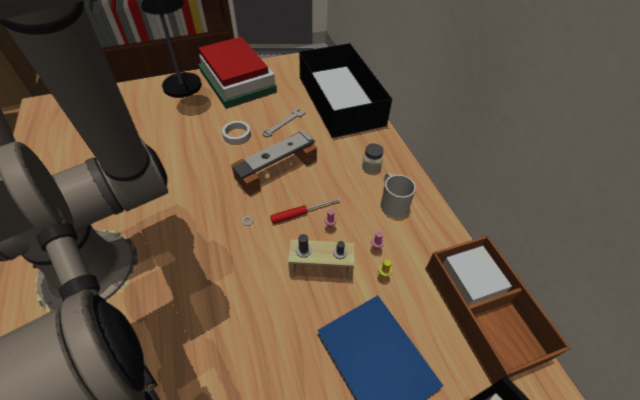

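Run:
```python
from h import *
t=dict(np.load("top0.npz")); s=dict(np.load("side0.npz"))
a=cv2.resize(t["image"][175:285,205:285],None,fx=5,fy=5,interpolation=cv2.INTER_CUBIC)
b=cv2.resize(t["image"][185:265,350:412],None,fx=5,fy=5,interpolation=cv2.INTER_CUBIC)
d=cv2.resize(s["image"][125:195,225:325],None,fx=4,fy=4,interpolation=cv2.INTER_CUBIC)
o=np.zeros((560,800,3),np.uint8); o[:550,:400]=a; o[:280,400:800]=d; 
e=cv2.resize(s["image"][225:285,280:400],None,fx=3.3,fy=3.3,interpolation=cv2.INTER_CUBIC)
o[285:285+e.shape[0],400:400+e.shape[1]]=e
cv2.imwrite("pics/crop1.png",np.clip(o*1.5,0,255).astype(np.uint8)[...,::-1])
W=cloud(t)
for n,uv in dict(hd=(244,243),hp=(235,211),drift=(379,239),pin=(391,208),earend=(232,187),nearend=(254,270)).items(): print(n,W[uv[1],uv[0]].round(4))
# rack top & rail top segmentation from depth
for n,(x0,x1,y0,y1,zl,zh) in dict(rack=(350,412,185,265,.068,.081),rail=(205,285,175,285,.070,.080)).items():
    M=np.zeros(W.shape[:2],bool);M[y0:y1,x0:x1]=1
    M&=(W[...,2]>zl)&(W[...,2]<zh); p=W[M]
    r=cv2.minAreaRect((p[:,:2]*1000).astype(np.float32)); print(n,M.sum(),r,np.median(p[:,2]))
# high things at rack
M=np.zeros(W.shape[:2],bool);M[185:265,350:412]=1;M&=W[...,2]>.095
nb,l,st,ce=cv2.connectedComponentsWithStats(M.astype(np.uint8))
for i in range(1,nb):
    p=W[l==i]; print(st[i],ce[i],p.mean(0).round(4),p[:,2].max())
```

```text
hd [0.4936 0.1876 0.0006]
hp [0.575  0.2004 0.0659]
drift [ 0.5048 -0.1556  0.1315]
pin [ 0.5798 -0.188   0.1136]
earend [0.6348 0.2066 0.0792]
nearend [0.427  0.149  0.0708]
rack 1179 ((541.9898681640625, -174.029296875), (58.84024429321289, 150.33201599121094), 67.64574432373047) 0.07512079362497093
rail 1478 ((524.2938842773438, 183.1065673828125), (247.27346801757812, 52.21030044555664), 18.10116958618164) 0.07532654696923591
[387 204   9   8  51] [390.7254902  207.47058824] [ 0.5812 -0.1875  0.1127] 0.11832480591515115
[374 235  11  10  77] [378.88311688 239.54545455] [ 0.5035 -0.1557  0.1282] 0.13589759121858713
```

View pics/crop1.png

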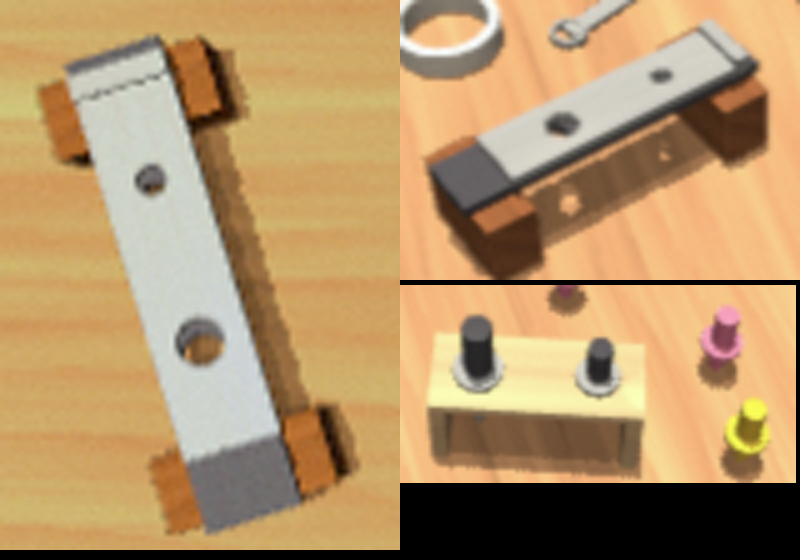

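The larger hole is at top pixel (245,243) and the smaller at (235,211). The ear is at the far end and the dark lower rail is exposed at the near end. On the rack, the drift is the taller and wider one, at top (379,239) / side (303,243). The pin is the shorter dark one, at top (391,208) / side (340,248). The pink and yellow pin shapes standing on the table are decoys.

Next I fit the hole geometry at sub-pixel level with a forward model and work out the first move.

```bash
cat > fit.py <<'E'
from h import *
from scipy.optimize import minimize
def rays(c,x0,x1,y0,y1,ss=4):
    u,v=np.meshgrid(np.arange(x0,x1,1/ss)+.5/ss-.5,np.arange(y0,y1,1/ss)+.5/ss-.5)
    A=[onplane(c,np.stack([u.ravel(),v.ravel()],1),z)[:,:2] for z in(.075,.067,.057)]
    return A,u.shape
def holefit(cams,c0,th0,off0=(-.009,0),verbose=True):
    data=[]
    d=np.array([np.cos(th0),np.sin(th0)])
    for im,c in cams:
        for r,cc in((.012,np.r_[c0,.075]),(.0075,np.r_[np.array(c0)+.085*d,.075])):
            q=px(c,cc)[0]; x0,y0=(q-8).astype(int); x1,y1=x0+17,y0+17
            A,sh=rays(c,x0,x1,y0,y1); data.append((A,sh,im[y0:y1,x0:x1].reshape(-1,3).astype(float),r,0 if r>.01 else 1))
    def res(p):
        th=p[2]; d=np.array([np.cos(th),np.sin(th)]); n=np.array([-d[1],d[0]]); e=0
        off=p[3]*d+p[4]*n
        for k,(A,sh,I,r,w) in enumerate(data):
            ci=k//2
            c=np.r_[p[0],p[1]]/1 if ci==0 else np.r_[p[5],p[6]]
            c=c+(.085*d if w else 0); c2=c+off
            i1=np.hypot(*(A[0]-c).T)<r; i2=np.hypot(*(A[1]-c).T)<r
            j1=np.hypot(*(A[1]-c2).T)<r; j2=np.hypot(*(A[2]-c2).T)<r
            wall=i1&~i2; low=i1&i2&~j1; lw=i1&i2&j1&~j2; op=i1&i2&j1&j2
            lat=(A[0]-c)@n; inside=(np.abs(lat)<.0245+.0*lat)
            cl=[~i1&(np.abs(lat+off@n*0)<.025),~i1&(np.abs(lat)>=.025),wall,low,lw,op]
            H,Wd=sh
            M=np.stack([cv2.GaussianBlur(m.reshape(sh).astype(np.float32),(0,0),1.6).reshape(H//4,4,Wd//4,4).mean((1,3)).ravel() for m in cl],1)
            wt=(np.hypot(*(A[0]-c).T)<r+.007).reshape(H//4,4,Wd//4,4).mean((1,3)).ravel()
            G=M.T@(M*wt[:,None])+1e-3*np.eye(6)
            x=np.linalg.solve(G,M.T@(I*wt[:,None]))
            e+=(((M@x-I)**2).sum(1)*wt).sum()/wt.sum()
        return e
    best=None
    for ox in(-.006,-.009,-.012):
      for oy in(-.002,.002):
        p0=np.r_[c0,th0,ox,oy,c0]
        S=np.vstack([p0]+[p0+dv for dv in np.diag([.003,.003,.03,.003,.003,.003,.003])])
        o=minimize(res,p0,method="Nelder-Mead",options=dict(initial_simplex=S,maxiter=500,xatol=2e-5,fatol=1e-3))
        if verbose: print(o.fun.round(2),(o.x*1000).round(1))
        if best is None or o.fun<best.fun: best=o
    return best.x
E
python3 - <<'E'
from fit import *
cams=[]
for n in("top","side"):
    cs=[cam(n) for _ in range(4)]; im=np.mean([c["image"] for c in cs],0); cams.append((im,cs[0])); np.savez(n+"A.npz",im=im,**{k:v for k,v in cs[0].items() if k!="image"})
t=cams[0][1]; h=onplane(t,[(244.8,243.2),(235,211)],.075); print(h.round(4), np.hypot(*(h[1]-h[0])[:2]))
th=np.arctan2(*(h[1]-h[0])[1::-1]);print("th",np.degrees(th))
print(holefit(cams,h[0,:2],th).round(4))
W=cloud(cams[1][1]); M=np.zeros(W.shape[:2],bool);M[225:285,280:400]=1;M&=W[...,2]>.095
nb,l,st,ce=cv2.connectedComponentsWithStats(M.astype(np.uint8))
for i in range(1,nb):
    p=W[l==i]; print(st[i],p.mean(0).round(4),p[:,2].max())
s=status.observe(); Rm=R.from_euler("xyz",s["tool_rot"]).as_matrix()
print("shift cm",(Rm.T@(np.array([.5035,-.1575,.18])-s["tool_pos"])*100).round(2))
E
```

```text
[[0.4937 0.1724 0.075 ]
 [0.5744 0.1985 0.075 ]] 0.08482232954977473
th 17.987601418599613
298.14 [494.7 173.1 313.8  -7.4   1.5 494.4 169.7]
334.57 [494.6 172.8 315.7  -5.    3.2 494.4 170.1]
304.11 [494.4 173.2 310.4  -7.6   0.7 494.3 170.1]
284.57 [494.6 173.  313.1  -7.4   2.4 494.4 169.9]
402.4 [494.8 173.  314.4 -10.5   0.5 494.4 170.2]
308.15 [494.5 173.1 311.   -8.6   2.  494.5 169.7]
[ 0.4946  0.173   0.3131 -0.0074  0.0024  0.4944  0.1699]
[298 234  10  17 146] [ 0.5019 -0.1651  0.1201] 0.1330496368462225
[336 241   9  11  77] [ 0.5796 -0.1952  0.1098] 0.11842093070265547
shift cm [-39.49   4.67 -17.52]
```

```bash
python3 -m pendant '[[[-39.5,4.6,-17.5,0,0.812,0,6],[-39.5,4.6,-17.5,0,0.812,0,6],[-39.5,4.6,-17.5,0,0.812,0,6],[-39.5,4.6,-17.5,0,0.812,0,6],[-39.5,4.6,-17.5,0,0.812,0,6],[-39.5,4.6,-17.5,0,0.812,0,6],[-39.5,4.6,-17.5,0,0.812,0,6],[-39.5,4.6,-17.5,0,0.812,0,6],[-39.5,4.6,-17.5,0,0.812,0,6],[-39.5,4.6,-17.5,0,0.812,0,6],[-39.5,4.6,-17.5,0,0.812,0,6],[-39.5,4.6,-17.5,0,0.812,0,6]]]'
python3 - <<'E'
from h import *
s=status.observe(); Rm=R.from_euler("xyz",s["tool_rot"]).as_matrix(); print(Rm.round(3),s["qpos"],s["contact_force"])
print("shift cm",(Rm.T@(np.array([.5032,-.158,.089])-s["tool_pos"])*100).round(2))
c=cam("side"); a=cv2.resize(c["image"][180:290,250:410],None,fx=5,fy=5,interpolation=cv2.INTER_CUBIC); cv2.imwrite("pics/g1.png",np.clip(a*1.4,0,255).astype(np.uint8)[...,::-1])
E
```

```text
time: 1.7
tool_pos: [0.5032, -0.1582, 0.1807]
tool_rot: [-1.57, -0.0, 2.752]
contact_force: [0.2, 1.2, -0.8]
opening: 0.0603
[[-0.925 -0.001 -0.38 ]
 [ 0.38  -0.    -0.925]
 [ 0.    -1.     0.001]] [-4.49513446e-01  3.88372401e-01  1.58847893e+00 -7.29536847e-04
  1.16511717e+00  1.51140756e+00] [ 0.21590715  1.17621248 -0.78641548]
shift cm [ 0.    9.17 -0.02]
```

View pics/g1.png

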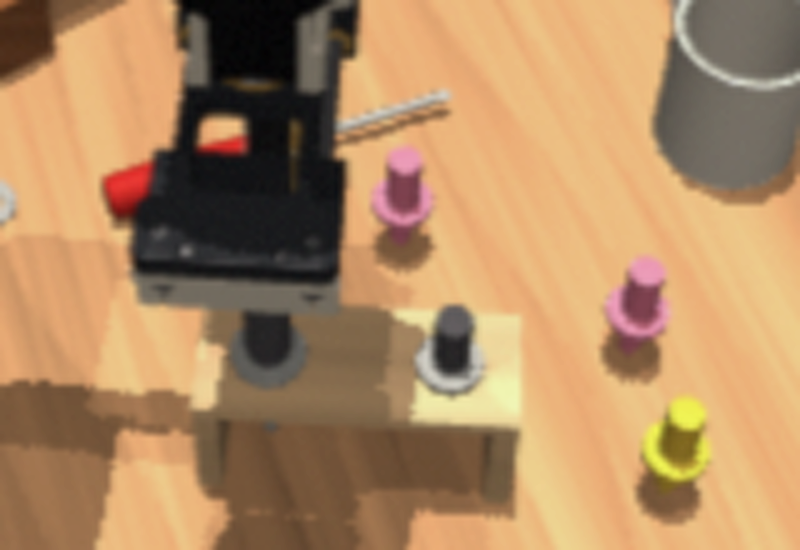

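Run:
```python
from h import *
c=dict(np.load("side0.npz"))
q=px(c,np.array([[.5032,-.158,z] for z in(.075,.081,.131,.18,.25)])); print(((q-[250,180])*5+2).round(0))
```

```text
[[265. 351.]
 [265. 344.]
 [263. 284.]
 [260. 220.]
 [257. 117.]]
```

The side view shows the collar at about (304,250), against (303,250) predicted, so the gripper is lined up. I'll descend and grip.

```bash
python3 -m pendant '[[[0,5,0,0,0,0,6],[0,8,0,0,0,0,6],[0,9.15,0,0,0,0,6],[0,9.15,0,0,0,0,2],[0,9.15,0,0,0,0,2],[0,9.15,0,0,0,0,1.5],[0,9.15,0,0,0,0,1.5],[0,9.15,0,0,0,0,1.5],[0,9.15,0,0,0,0,1.5]]]' 40; python3 -m pendant '[[[0,-2,0,0,0,0,1.5],[0,-6,0,0,0,0,1.5],[0,-11,0,0,0,0,1.5],[0,-12,0,0,0,0,1.5],[0,-12,0,0,0,0,1.5]]]'
python3 - <<'E'
from h import *
s=status.observe(); Rm=R.from_euler("xyz",s["tool_rot"]).as_matrix()
print(s["tool_pos"],s["opening"])
a=np.radians(18-90); print("yaw turn needed deg", np.degrees(a)-np.degrees(np.arctan2(Rm[1,2],Rm[0,2])))
d=np.array([np.cos(a+np.pi/2),np.sin(a+np.pi/2)]);n=np.array([-d[1],d[0]])
tgt=np.r_[np.array([.4945,.1715])-.0038*d+.001*n,.075+.054+.068+.01-.0]
print(tgt,"shift cm",(Rm.T@(tgt-s["tool_pos"])*100).round(2))
E
```

```text
time: 2.65
tool_pos: [0.504, -0.1585, 0.0901]
tool_rot: [-1.569, 0.002, 2.752]
contact_force: [-2.4, -4.2, 4.8]
opening: 0.0214
time: 3.15
tool_pos: [0.5043, -0.1577, 0.2106]
tool_rot: [-1.571, 0.003, 2.752]
contact_force: [-0.3, -1.4, -4.0]
opening: 0.0212
[ 0.50432768 -0.15767792  0.21058708] 0.0212107863060682
yaw turn needed deg 40.34613645287922
[0.49057697 0.17127679 0.207     ] shift cm [ 13.78   0.31 -29.9 ]
```

```bash
python3 -m pendant '[[[2,0,-5,0,-0.1,0,1.5],[4,0,-9.5,0,-0.25,0,1.5],[6.5,0,-14,0,-0.4,0,1.5],[8.5,0,-18.5,0,-0.55,0,1.5],[10.5,0,-23,0,-0.704,0,1.5],[12.5,0,-27,0,-0.704,0,1.5],[13.8,1,-29.9,0,-0.704,0,1.5],[13.8,1.6,-29.9,0,-0.704,0,1.5],[13.8,1.6,-29.9,0,-0.704,0,1.5],[13.8,1.6,-29.9,0,-0.704,0,1.5],[13.8,1.6,-29.9,0,-0.704,0,1.5]]]'
python3 - <<'E'
from h import *
s=status.observe(); Rm=R.from_euler("xyz",s["tool_rot"]).as_matrix();print(Rm.round(4),s["tool_pos"],s["contact_force"])
o=[]
for n in("top","side"):
    c=cam(n); np.savez(n+"B.npz",**c)
    tip=s["tool_pos"]-[0,0,.083]; q=px(c,[tip,tip+[0,0,.068],[.4945,.1715,.075]]); print(n,q.round(1))
    x,y=q[2].astype(int); x-=40;y-=40
    print(x,y); o.append(cv2.resize(c["image"][y:y+80,x:x+80],None,fx=5,fy=5,interpolation=cv2.INTER_CUBIC))
cv2.imwrite("pics/b.png",np.clip(np.hstack(o)*1.4,0,255).astype(np.uint8)[...,::-1])
E
```

```text
time: 4.25
tool_pos: [0.4899, 0.1702, 0.1929]
tool_rot: [-1.571, -0.001, -2.83]
contact_force: [-1.3, 1.1, -4.0]
opening: 0.0212
[[-9.517e-01 -7.000e-04  3.070e-01]
 [-3.069e-01 -4.000e-04 -9.517e-01]
 [ 8.000e-04 -1.000e+00  2.000e-04]] [0.48991482 0.17019668 0.19287039] [-1.3118974   1.11162441 -4.01967303]
top [[243.1 244.9]
 [237.8 245.2]
 [245.1 242.9]]
205 202
side [[262.2 146.9]
 [259.5 127.8]
 [264.9 155.3]]
224 115
```

View pics/b.png

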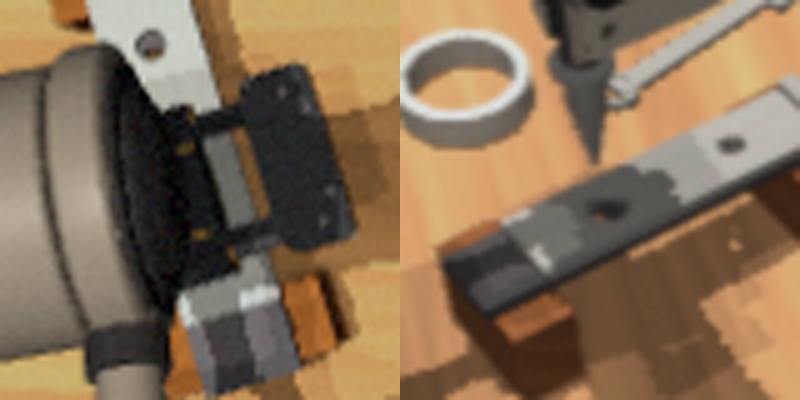

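The top view is blocked by the arm. The side view shows the drift upright in the jaws, its tip at about (263,148) and the hole at about (265,157). I'll measure tip versus hole within the same camera.

Run:
```python
from h import *
c=dict(np.load("sideB.npz")); im=c["image"].astype(float)
hsv=cv2.cvtColor(c["image"],cv2.COLOR_RGB2HSV)
tcp=np.array([.48991,.1702,.1929]); o=tcp-[0,0,.015]
T=np.linalg.inv(c["camera_from_world"]); print("right",T[:3,0].round(3))
for z in(.03,.036,.042,.048,.054,.06,.064,.067,.069,.071):
    q=px(c,o-[0,0,z])[0]; v=int(round(q[1])); zz=z
    row=hsv[v,int(q[0])-10:int(q[0])+12,1]
    print(z,q.round(1),v,int(q[0])-10,row)
```

```text
right [ 0.945 -0.326  0.017]
0.03 [260.7 136.5] 136 250 [109 120 122 124 126 128 128 107  43  19  19  14  15  16  22  42  52  44
  61  75 104 127]
0.036 [261.  138.2] 138 250 [121 120 123 122 124 127 127 126 107  43  19  19  15  15  68 118 122 121
 115 115 119 124]
0.042 [261.2 139.8] 140 251 [123 122 122 123 124 128 128 122  90  31  14  15  29  85 119 125 123 120
 116 117 122 127]
0.048 [261.4 141.5] 141 251 [123 122 122 122 123 126 127 127 113  72  23  15  37  94 118 123 123 120
 115 117 120 125]
0.054 [261.7 143.1] 143 251 [126 123 122 121 123 126 127 127 126 105  43  15  48 109 119 123 123 123
 116 115 119 123]
0.06 [261.9 144.7] 145 251 [127 126 123 121 121 123 126 127 127 124 101  47  66 115 118 121 123 124
 118 111 103  80]
0.064 [262.  145.8] 146 252 [127 124 121 123 123 124 127 127 127 114  78  85 115 119 119 122 118 107
  80  44  25  17]
0.067 [262.1 146.6] 147 252 [127 125 123 122 123 124 126 128 128 124 100  98 119 120 117 116  91  51
  27  18  17  17]
0.069 [262.2 147.1] 147 252 [127 125 123 122 123 124 126 128 128 124 100  98 119 120 117 116  91  51
  27  18  17  17]
0.071 [262.3 147.7] 148 252 [127 126 123 123 123 123 124 127 128 127 121 119 123 121 105  76  44  21
  17  16  16  18]
```

Side-camera check: the tip lies within about 1 mm of the commanded overlap centre. I'll go down in stages and watch the force.

```bash
python3 -m pendant '[[[0,2,0,0,0,0,1.5],[0,3.5,0,0,0,0,1.5],[0,4.0,0,0,0,0,1.5],[0,4.4,0,0,0,0,1.5],[0,4.4,0,0,0,0,1.5]]]'; python3 -m pendant '[[[0,0.4,0,0,0,0,1.5],[0,0.8,0,0,0,0,1.5],[0,1.2,0,0,0,0,1.5],[0,1.6,0,0,0,0,1.5],[0,1.6,0,0,0,0,1.5]]]'
```

```text
time: 4.85
tool_pos: [0.49, 0.1712, 0.1493]
tool_rot: [-1.571, 0.0, -2.828]
contact_force: [-0.8, -0.3, -3.4]
opening: 0.0215
time: 5.35
tool_pos: [0.4894, 0.1713, 0.1325]
tool_rot: [-1.571, -0.001, -2.828]
contact_force: [0.6, 0.0, -4.4]
opening: 0.0214
```

```bash
python3 -m pendant '[[[0.04,0.3,-0.01,0,0,0,1.5],[0.08,0.6,-0.02,0,0,0,1.5],[0.12,0.9,-0.03,0,0,0,1.5],[0.16,1.2,-0.04,0,0,0,1.5],[0.16,1.2,-0.04,0,0,0,1.5]]]'
python3 - <<'E'
from h import *
s=status.observe(); Rm=R.from_euler("xyz",s["tool_rot"]).as_matrix(); print("F tool",(Rm.T@s["contact_force"]).round(1))
E
```

```text
time: 5.85
tool_pos: [0.4891, 0.1711, 0.1217]
tool_rot: [-1.57, 0.002, -2.828]
contact_force: [3.1, -1.4, -0.4]
opening: 0.0213
F tool [-2.5  0.4  2.3]
```

```bash
python3 -m pendant '[[[0.03,0.15,0,0,0,0,1.5],[0.06,0.3,0,0,0,0,1.5],[0.09,0.45,0,0,0,0,1.5],[0.12,0.6,0,0,0,0,1.5],[0.12,0.6,0,0,0,0,1.5]]]'
cat > f.py <<'E'
from h import *
s=status.observe(); Rm=R.from_euler("xyz",s["tool_rot"]).as_matrix(); print("F tool",(Rm.T@(s["contact_force"]-[0,0,-4])).round(1),"T",(Rm.T@s["torque"]).round(2),s["tool_pos"].round(4))
E
python3 f.py
```

```text
time: 6.35
tool_pos: [0.4876, 0.1707, 0.1152]
tool_rot: [-1.57, 0.001, -2.828]
contact_force: [4.8, -3.1, 2.3]
opening: 0.0208
F tool [-3.7 -6.3  4.4] T [ 0.88 -0.01  0.74] [0.4876 0.1707 0.1152]
```

```bash
python3 -m pendant '[[[0.02,0.12,0,0,0,0,1.5],[0.04,0.24,0,0,0,0,1.5],[0.06,0.36,-0.0,0,0,0,1.5],[0.08,0.5,0,0,0,0,1.5],[0.08,0.5,0,0,0,0,1.5]]]'; python3 f.py
```

```text
time: 6.85
tool_pos: [0.4865, 0.1704, 0.1097]
tool_rot: [-1.57, 0.0, -2.828]
contact_force: [4.7, -3.4, 0.9]
opening: 0.0217
F tool [-3.4 -4.9  4.7] T [0.89 0.06 0.73] [0.4865 0.1704 0.1097]
```

```bash
python3 -m pendant '[[[0,0.1,0,0,0,0,1.5],[0,0.2,0,0,0,0,1.5],[0,0.3,0,0,0,0,1.5],[0,0.4,0,0,0,0,1.5],[0,0.4,0,0,0,0,1.5]]]'; python3 f.py
```

```text
time: 7.35
tool_pos: [0.486, 0.1705, 0.1058]
tool_rot: [-1.571, -0.001, -2.828]
contact_force: [2.7, -3.6, 0.3]
opening: 0.0207
F tool [-1.4 -4.3  4.2] T [0.91 0.06 0.41] [0.486  0.1705 0.1058]
```

```bash
python3 -m pendant '[[[0,0.1,0,0,0,0,1.5],[0,0.2,0,0,0,0,1.5],[0,0.3,0,0,0,0,1.5],[0,0.4,0,0,0,0,1.5],[0,0.4,0,0,0,0,1.5]]]'; python3 f.py
```

```text
time: 7.85
tool_pos: [0.4859, 0.1706, 0.1019]
tool_rot: [-1.571, -0.001, -2.828]
contact_force: [2.6, -4.2, 1.4]
opening: 0.0211
F tool [-1.2 -5.4  4.8] T [ 0.84 -0.01  0.07] [0.4859 0.1706 0.1019]
```

```bash
python3 -m pendant '[[[0,0.1,0,0,0,0,1.5],[0,0.2,0.01,0,0,0,1.5],[0,0.3,0.02,0,0,0,1.5],[0,0.4,0.03,0,0,0,1.5],[0,0.5,0.03,0,0,0,1.5],[0,0.6,0.03,0,0,0,1.5],[0,0.6,0.03,0,0,0,1.5]]]'; python3 f.py
```

```text
time: 8.55
tool_pos: [0.486, 0.1704, 0.0959]
tool_rot: [-1.571, -0.001, -2.828]
contact_force: [-0.8, -2.0, 2.4]
opening: 0.0212
F tool [ 1.4 -6.4  1.7] T [ 0.47  0.01 -0.32] [0.486  0.1704 0.0959]
```

```bash
python3 -m pendant '[[[0,0.1,0,0,0,0,1.5],[0,0.2,0,0,0,0,1.5],[0,0.3,0,0,0,0,1.5],[0,0.4,0,0,0,0,1.5],[0,0.48,0,0,0,0,1.5],[0,0.48,0,0,0,0,1.5]]]'; python3 f.py
```

```text
time: 9.15
tool_pos: [0.4861, 0.1704, 0.0911]
tool_rot: [-1.571, -0.001, -2.828]
contact_force: [-2.2, -2.9, 2.1]
opening: 0.0212
F tool [ 3.  -6.1  2.1] T [ 0.27  0.   -0.57] [0.4861 0.1704 0.0911]
```

```bash
python3 -m pendant '[[[-0.02,0.05,0,0,0,0,1.5],[-0.02,0.1,0,0,0,0,1.5],[-0.02,0.1,0,0,0,0,1.5]]]'; python3 f.py
python3 - <<'E'
from h import *
c=cam("side"); a=cv2.resize(c["image"][115:195,220:300],None,fx=7,fy=7,interpolation=cv2.INTER_CUBIC); cv2.imwrite("pics/d1.png",np.clip(a*1.5,0,255).astype(np.uint8)[...,::-1])
E
```

```text
time: 9.45
tool_pos: [0.4862, 0.1704, 0.0902]
tool_rot: [-1.571, -0.001, -2.828]
contact_force: [-4.5, -3.7, 4.2]
opening: 0.0215
F tool [ 5.4 -8.2  2.2] T [ 0.24  0.01 -0.91] [0.4862 0.1704 0.0902]
```

View pics/d1.png

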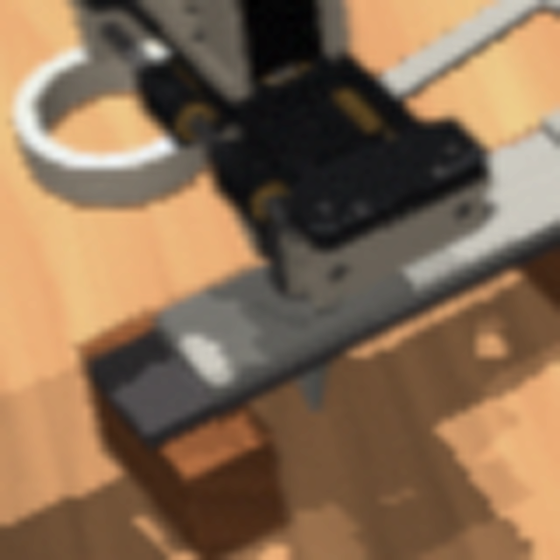

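The drift's point shows below the rail at about (265,172), so it has gone through both holes. The rail has moved and the collar is nearly down. My last sideways trim raised the side force, so I'll reverse it and press lightly to confirm the seat.

```bash
python3 -m pendant '[[[0.04,0.03,0.01,0,0,0,1.5],[0.05,0.08,0.01,0,0,0,1.5],[0.05,0.08,0.01,0,0,0,1.5]]]'; python3 f.py
```

```text
time: 9.8
tool_pos: [0.4861, 0.1703, 0.0898]
tool_rot: [-1.571, 0.0, -2.828]
contact_force: [-3.7, -2.0, 5.9]
opening: 0.0213
F tool [ 4.2 -9.9  0.7] T [ 0.02  0.01 -0.89] [0.4861 0.1703 0.0898]
```

```bash
python3 -m pendant '[[[0.03,0.06,0,0,0,0,1.5],[0.05,0.12,0,0,0,0,1.5],[0.05,0.12,0,0,0,0,1.5],[0.05,0.12,0,0,0,0,1.5]]]'; python3 f.py
```

```text
time: 10.2
tool_pos: [0.486, 0.1703, 0.0895]
tool_rot: [-1.571, 0.002, -2.828]
contact_force: [-5.5, -1.3, 12.3]
opening: 0.0213
F tool [  5.6 -16.3  -0.5] T [-0.01 -0.04 -1.06] [0.486  0.1703 0.0895]
```

```bash
python3 -m pendant '[[[0,-0.1,0,0,0,0,1.5],[0,-0.1,0,0,0,0,1.5],[0,-0.1,0,0,0,0,2.6],[0,-0.1,0,0,0,0,4],[0,-0.1,0,0,0,0,5],[0,-0.1,0,0,0,0,5]]]'; python3 f.py; python3 -m pendant '[[[0,-4,0,0,0,0,5],[0,-8,0,0,0,0,5],[0,-11,0,0,0,0,5],[0,-11,0,0,0,0,5]]]'
python3 - <<'E'
from h import *
s=status.observe(); Rm=R.from_euler("xyz",s["tool_rot"]).as_matrix()
print(Rm.round(3),"shift cm",(Rm.T@(np.array([.581,-.1895,.19])-s["tool_pos"])*100).round(2))
c=cam("side"); np.savez("sideC.npz",**c); a=cv2.resize(c["image"][115:195,225:325],None,fx=7,fy=7,interpolation=cv2.INTER_CUBIC); cv2.imwrite("pics/d2.png",np.clip(a*1.5,0,255).astype(np.uint8)[...,::-1])
W=cloud(c); M=np.zeros(W.shape[:2],bool);M[125:175,240:300]=1;M&=(W[...,2]>.1)&(W[...,2]<.16); p=W[M];print(len(p),np.sort(p[:,2])[-8:].round(4),p.mean(0))
E
```

```text
time: 10.8
tool_pos: [0.4858, 0.1701, 0.0892]
tool_rot: [-1.571, 0.0, -2.828]
contact_force: [-0.1, -0.4, 0.3]
opening: 0.0452
F tool [ 0.2 -4.3  0.3] T [-0.06 -0.02 -0.05] [0.4858 0.1701 0.0892]
time: 11.2
tool_pos: [0.4881, 0.1706, 0.2037]
tool_rot: [-1.57, 0.009, -2.828]
contact_force: [0.7, -0.1, 0.6]
opening: 0.0501
[[-0.951  0.009  0.309]
 [-0.309  0.002 -0.951]
 [-0.009 -1.     0.001]] shift cm [ 2.29  1.39 37.12]
98 [0.1304 0.1306 0.1306 0.1307 0.131  0.131  0.1314 0.1318] [0.48526831 0.16385767 0.11979681]
```

View pics/d2.png

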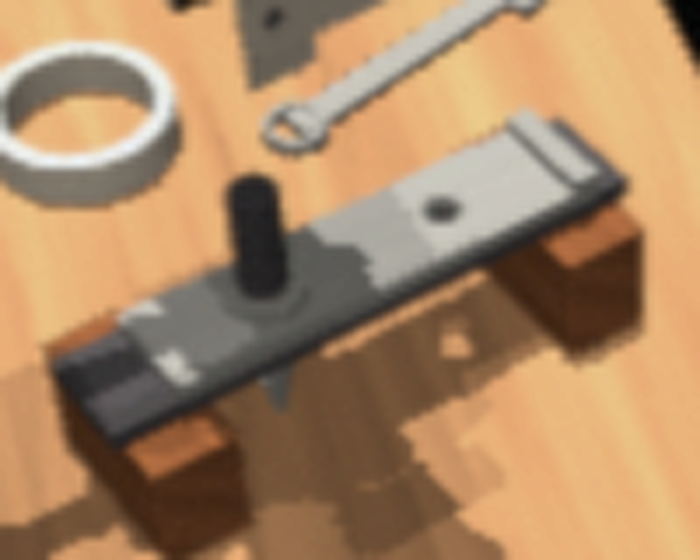

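The drift is seated upright in the larger hole, with its top at 0.131 m as expected for flush. The small hole is at about (288,145) in the full image. Next is the pin, the dark one on the rack.

```bash
python3 -m pendant '[[[0.3,0,5,0,0.1,0,5],[0.6,0,10,0,0.25,0,5],[0.9,0.2,15,0,0.4,0,5],[1.2,0.4,20,0,0.55,0,5],[1.5,0.6,25,0,0.704,0,5],[1.8,0.8,30,0,0.704,0,5],[2.1,1,34,0,0.704,0,5],[2.3,1,37.15,0,0.704,0,5],[2.3,1,37.15,0,0.704,0,5],[2.3,1,37.15,0,0.704,0,5],[2.3,1,37.15,0,0.704,0,5]]]'
python3 - <<'E'
from h import *
s=status.observe(); Rm=R.from_euler("xyz",s["tool_rot"]).as_matrix()
print(Rm.round(3),s["tool_pos"],"shift cm",(Rm.T@(np.array([.581,-.190,.085])-s["tool_pos"])*100).round(2))
c=cam("side");q=px(c,np.array([[.581,-.19,z] for z in(.075,.081,.115,.195)])); print(((q-[290,205])*6+2.5).round(0))
a=cv2.resize(c["image"][205:275,290:380],None,fx=6,fy=6,interpolation=cv2.INTER_CUBIC); cv2.imwrite("pics/p1.png",np.clip(a*1.5,0,255).astype(np.uint8)[...,::-1])
E
```

```text
time: 12.35
tool_pos: [0.5779, -0.1892, 0.1885]
tool_rot: [-1.571, -0.002, 2.752]
contact_force: [-0.1, -0.1, 0.1]
opening: 0.0499
[[-0.925 -0.002 -0.38 ]
 [ 0.38   0.001 -0.925]
 [ 0.002 -1.    -0.   ]] [ 0.57789865 -0.18921365  0.18848063] shift cm [-0.34 10.35 -0.04]
[[295. 284.]
 [296. 276.]
 [301. 228.]
 [315. 104.]]
```

View pics/p1.png

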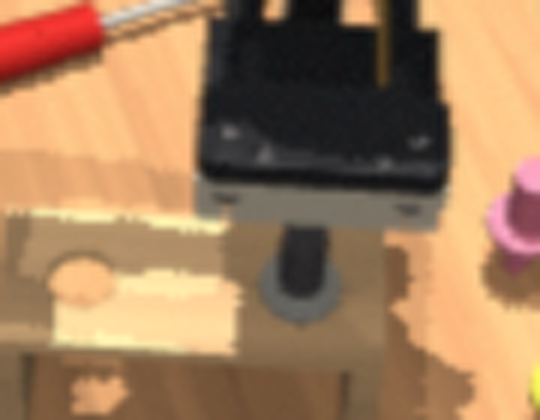

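The pin's collar is at about (340,252), some 1.5 mm right of my estimate, so I'll trim that in the approach.

```bash
python3 -m pendant '[[[-0.2,3,0,0,0,0,5],[-0.44,6,0,0,0,0,5],[-0.44,9,0,0,0,0,5],[-0.44,10.35,0,0,0,0,5],[-0.44,10.35,0,0,0,0,5],[-0.44,10.35,0,0,0,0,1.5],[-0.44,10.35,0,0,0,0,1.2],[-0.44,10.35,0,0,0,0,1.2],[-0.44,10.35,0,0,0,0,1.2],[-0.44,10.35,0,0,0,0,1.2],[-0.44,10.35,0,0,0,0,1.2]]]' 30;  python3 -m pendant '[[[0,-2,0,0,0,0,1.2],[0,-6,0,0,0,0,1.2],[0,-9,0,0,0,0,1.2],[0,-9,0,0,0,0,1.2],[0,-9,0,0,0,0,1.2]]]'
python3 - <<'E'
from h import *
s=status.observe(); Rm=R.from_euler("xyz",s["tool_rot"]).as_matrix(); print(s["tool_pos"],np.degrees(s["tool_rot"]))
print("shift cm",(Rm.T@(np.array([.5668,.1966,.17])-s["tool_pos"])*100).round(2))
E
```

```text
time: 13.5
tool_pos: [0.5827, -0.1923, 0.0866]
tool_rot: [-1.571, 0.001, 2.751]
contact_force: [-0.9, 0.7, 2.9]
opening: 0.0172
time: 14.0
tool_pos: [0.5823, -0.192, 0.1758]
tool_rot: [-1.571, 0.0, 2.751]
contact_force: [-0.8, -0.1, -1.4]
opening: 0.0173
[ 0.58234537 -0.19203232  0.17583076] [-8.99968625e+01  1.52375555e-02  1.57641929e+02]
shift cm [ 16.22   0.58 -35.35]
```

```bash
python3 -m pendant '[[[2,0,-4.5,0,-0.1,0,1.2],[4,0,-9,0,-0.25,0,1.2],[6,0,-13.5,0,-0.4,0,1.2],[8,0,-18,0,-0.55,0,1.2],[10,0,-22.5,0,-0.704,0,1.2],[12,0,-27,0,-0.704,0,1.2],[14,0,-31,0,-0.704,0,1.2],[16.2,0.6,-35.35,0,-0.704,0,1.2],[16.2,0.6,-35.35,0,-0.704,0,1.2],[16.2,0.6,-35.35,0,-0.704,0,1.2],[16.2,0.6,-35.35,0,-0.704,0,1.2]]]'
python3 - <<'E'
from h import *
s=status.observe(); print(s["tool_pos"],np.degrees(s["tool_rot"]))
c=cam("side"); np.savez("sideD.npz",**c)
C0=np.load("sideC.npz")
print("drift axis pred",px(c,[[.486,.1703,z] for z in(.085,.13)]).round(2))
t=s["tool_pos"]; print("pin col,tip pred",px(c,[t-[0,0,.0116],t-[0,0,.0456]]).round(2),"hole pred",px(c,[.5668,.1966,.075]).round(2))
a=cv2.resize(c["image"][115:175,245:325],None,fx=10,fy=10,interpolation=cv2.INTER_NEAREST); cv2.imwrite("pics/p2.png",np.clip(a*1.5,0,255).astype(np.uint8)[...,::-1])
E
```

```text
time: 15.1
tool_pos: [0.5667, 0.1954, 0.1686]
tool_rot: [-1.571, -0.002, -2.828]
contact_force: [1.2, -0.1, -0.8]
opening: 0.0171
[0.56669885 0.19543579 0.16864481] [-8.99849541e+01 -1.39350768e-01 -1.62054856e+02]
drift axis pred [[261.7  153.67]
 [260.01 141.73]]
pin col,tip pred [[285.65 122.26]
 [286.29 131.73]] hole pred [[287.06 144.08]]
```

View pics/p2.png

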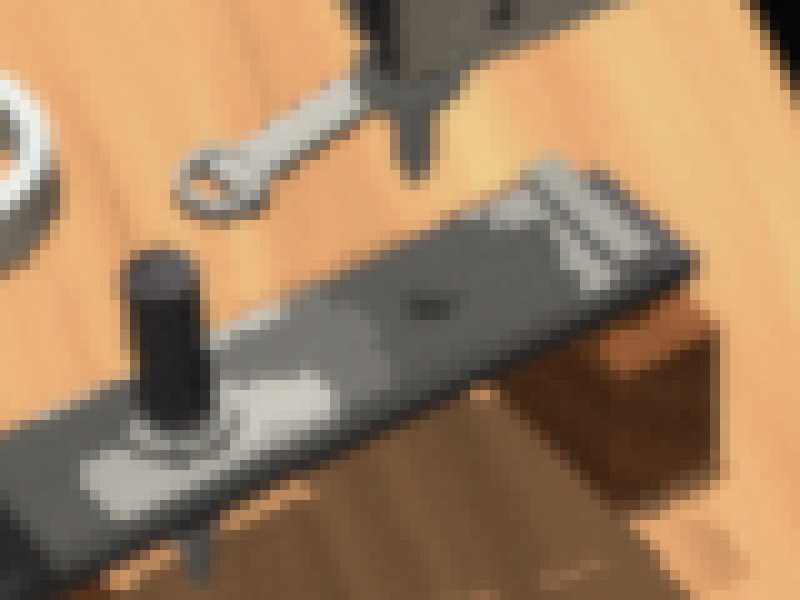

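The pin hangs upright with its tip at (286,133). The hole centre is at about (287.4,144.3), so the pin needs roughly 2 mm along the rail. I'll shift it, lower it to just above the hole and check there.

```bash
python3 -m pendant '[[[-0.2,1,-0.1,0,0,0,1.2],[-0.2,2.5,-0.1,0,0,0,1.2],[-0.2,3.5,-0.1,0,0,0,1.2],[-0.2,4.2,-0.1,0,0,0,1.2],[-0.2,4.2,-0.1,0,0,0,1.2],[-0.2,4.2,-0.1,0,0,0,1.2]]]'
python3 - <<'E'
from h import *
s=status.observe(); t=s["tool_pos"]; print(t,s["contact_force"])
c=cam("side"); np.savez("sideE.npz",**c)
print("pin col,tip pred",px(c,[t-[0,0,.0116],t-[0,0,.0456]]).round(2),"hole pred",px(c,[.5668,.1966,.075]).round(2))
a=cv2.resize(c["image"][115:175,245:325],None,fx=10,fy=10,interpolation=cv2.INTER_NEAREST); cv2.imwrite("pics/p3.png",np.clip(a*1.7,0,255).astype(np.uint8)[...,::-1])
E
```

```text
time: 15.75
tool_pos: [0.5689, 0.1979, 0.128]
tool_rot: [-1.571, 0.0, -2.828]
contact_force: [-0.4, 0.5, -0.8]
opening: 0.0172
[0.56893667 0.1978656  0.12800834] [-0.43805547  0.53363811 -0.8097525 ]
pin col,tip pred [[286.93 132.82]
 [287.52 141.75]] hole pred [[287.06 144.08]]
```

View pics/p3.png

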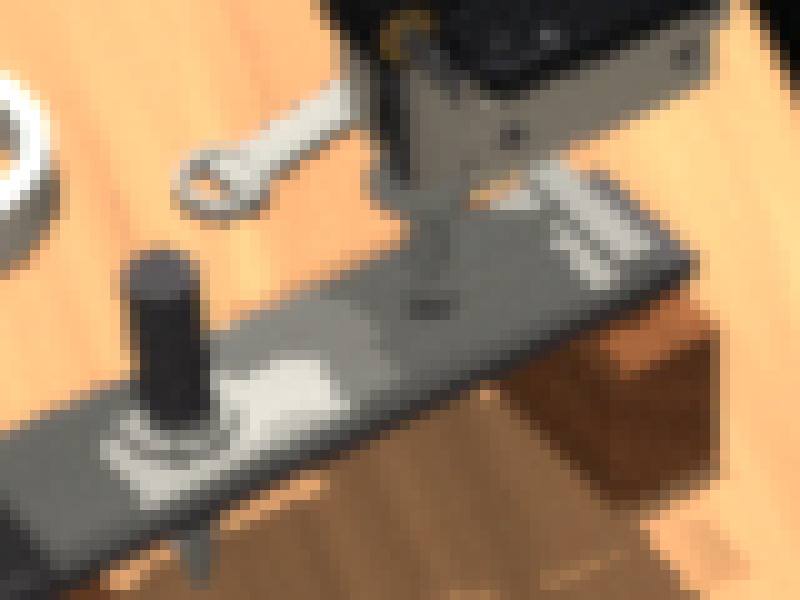

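The tip is at about (287.5,143), directly above the hole at (287.5,144.9), so I'll insert.

```bash
python3 -m pendant '[[[0,0.3,0,0,0,0,1.2],[0,0.6,0,0,0,0,1.2],[0,0.9,0,0,0,0,1.2],[0,1.2,0,0,0,0,1.2],[0,1.2,0,0,0,0,1.2]]]'; python3 f.py
```

```text
time: 16.3
tool_pos: [0.5684, 0.198, 0.1153]
tool_rot: [-1.571, -0.001, -2.828]
contact_force: [0.3, -0.5, -1.1]
opening: 0.0172
F tool [-0.1 -2.9  0.5] T [ 0.02 -0.05 -0.  ] [0.5684 0.198  0.1153]
```

```bash
python3 -m pendant '[[[0,0.2,0,0,0,0,1.2],[0,0.4,0,0,0,0,1.2],[0,0.6,0,0,0,0,1.2],[0,0.8,0,0,0,0,1.2],[0,0.8,0,0,0,0,1.2]]]'; python3 f.py
```

```text
time: 16.8
tool_pos: [0.5687, 0.1979, 0.1076]
tool_rot: [-1.571, -0.0, -2.828]
contact_force: [0.1, -0.9, -3.1]
opening: 0.0173
F tool [ 0.2 -0.9  0.9] T [0.18 0.06 0.  ] [0.5687 0.1979 0.1076]
```

```bash
python3 -m pendant '[[[0,0.2,0,0,0,0,1.2],[0,0.4,0,0,0,0,1.2],[0,0.6,0,0,0,0,1.2],[0,0.8,0,0,0,0,1.2],[0,0.8,0,0,0,0,1.2]]]'; python3 f.py
```

```text
time: 17.3
tool_pos: [0.5686, 0.1979, 0.0995]
tool_rot: [-1.571, -0.0, -2.828]
contact_force: [0.7, -1.4, -1.8]
opening: 0.0169
F tool [-0.3 -2.2  1.5] T [ 0.24 -0.02  0.03] [0.5686 0.1979 0.0995]
```

```bash
python3 -m pendant '[[[0,0.2,0,0,0,0,1.2],[0,0.4,0,0,0,0,1.2],[0,0.5,0,0,0,0,1.2],[0,0.5,0,0,0,0,1.2]]]'; python3 f.py
```

```text
time: 17.7
tool_pos: [0.5687, 0.198, 0.0947]
tool_rot: [-1.571, -0.0, -2.828]
contact_force: [0.5, -0.8, -1.2]
opening: 0.0171
F tool [-0.2 -2.8  0.9] T [ 0.22 -0.03  0.03] [0.5687 0.198  0.0947]
```

```bash
python3 -m pendant '[[[0,0.2,0.02,0,0,0,1.2],[0,0.4,0.03,0,0,0,1.2],[0,0.6,0.03,0,0,0,1.2],[0,0.7,0.03,0,0,0,1.2],[0,0.7,0.03,0,0,0,1.2]]]'; python3 f.py
```

```text
time: 18.2
tool_pos: [0.5686, 0.1978, 0.0876]
tool_rot: [-1.571, -0.001, -2.828]
contact_force: [-0.7, -0.3, -0.7]
opening: 0.0174
F tool [ 0.8 -3.3  0. ] T [ 0.08  0.01 -0.01] [0.5686 0.1978 0.0876]
```

```bash
python3 -m pendant '[[[0,0.06,0,0,0,0,1.2],[0,0.12,0,0,0,0,1.2],[0,0.12,0,0,0,0,1.2]]]'; python3 f.py
```

```text
time: 18.5
tool_pos: [0.5689, 0.1978, 0.0868]
tool_rot: [-1.571, 0.0, -2.828]
contact_force: [-1.2, -0.3, -1.4]
opening: 0.0174
F tool [ 1.3 -2.6 -0.1] T [-0.05  0.01 -0.  ] [0.5689 0.1978 0.0868]
```

```bash
python3 -m pendant '[[[0,0.05,0,0,0,0,1.2],[0,0.1,0,0,0,0,1.2],[0,0.1,0,0,0,0,1.2]]]'; python3 f.py
```

```text
time: 18.8
tool_pos: [0.569, 0.1978, 0.0863]
tool_rot: [-1.571, 0.001, -2.828]
contact_force: [-1.6, 0.4, 4.4]
opening: 0.0171
F tool [ 1.4 -8.4 -0.9] T [-0.13  0.02 -0.31] [0.569  0.1978 0.0863]
```

It's seated, with about 6 N at the expected height. I'll release, lift and check.

```bash
python3 -m pendant '[[[0,-0.04,0,0,0,0,1.7],[0,-0.04,0,0,0,0,2.4],[0,-0.04,0,0,0,0,3.5],[0,-0.04,0,0,0,0,5],[0,-0.04,0,0,0,0,5]]]';  python3 -m pendant '[[[0,-3,0,0,0,0,5],[0,-7,0,0,0,0,5],[0,-12,0,0,0,0,5],[5,-15,15,0,0,0,5],[10,-15,25,0,0,0,5],[10,-15,30,0,0,0,5],[10,-15,35,0,0,0,5],[10,-15,35,0,0,0,5],[10,-15,35,0,0,0,5],[10,-15,35,0,0,0,5]]]'
python3 - <<'E'
from h import *
o=[]
for n,(x,y) in dict(top=(205,180),side=(235,110)).items():
    c=cam(n); o.append(cv2.resize(c["image"][y:y+80,x:x+80],None,fx=5,fy=5,interpolation=cv2.INTER_CUBIC))
    W=cloud(c); 
    M=np.zeros(W.shape[:2],bool);M[y:y+80,x:x+80]=1;M&=(W[...,2]>.1)&(W[...,2]<.16)
    nb,l,st,ce=cv2.connectedComponentsWithStats(M.astype(np.uint8))
    for i in range(1,nb):
        p=W[l==i]; print(n,len(p),ce[i].round(1),p.mean(0).round(4),np.sort(p[:,2])[-5:].round(4))
cv2.imwrite("pics/e.png",np.clip(np.hstack(o)*1.4,0,255).astype(np.uint8)[...,::-1])
print(status.observe()["tool_pos"])
E
```

```text
time: 19.3
tool_pos: [0.5687, 0.1977, 0.0858]
tool_rot: [-1.571, -0.0, -2.828]
contact_force: [-0.2, 0.4, -0.6]
opening: 0.0436
time: 20.3
tool_pos: [0.5803, -0.152, 0.2354]
tool_rot: [-1.571, 0.0, -2.828]
contact_force: [0.7, 0.8, 0.9]
opening: 0.0502
top 50 [231.9 213. ] [0.5669 0.1981 0.1143] [0.1178 0.1178 0.118  0.1188 0.1188]
top 76 [242.  245.9] [0.4876 0.1698 0.1273] [0.134  0.1347 0.1352 0.1352 0.1358]
side 43 [286.5 135.7] [0.5659 0.1931 0.1103] [0.1157 0.116  0.1162 0.1172 0.1174]
side 96 [260.8 145.9] [0.4857 0.164  0.1202] [0.1316 0.132  0.1322 0.1324 0.1328]
[ 0.58041923 -0.1562746   0.23500312]
```

View pics/e.png

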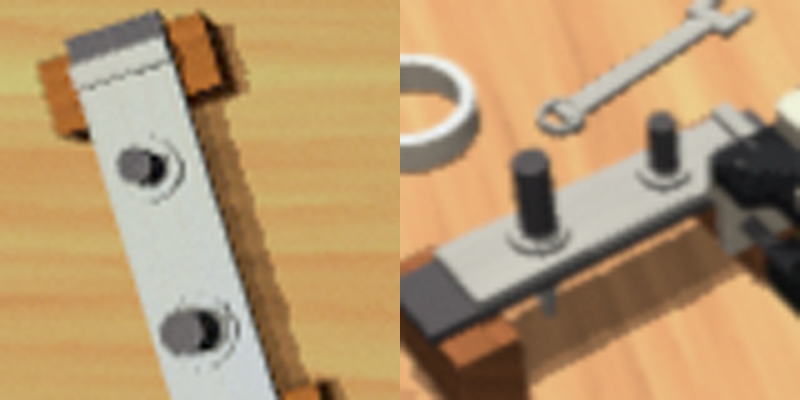

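Both stand upright with collars on the rail: drift at top (242,246), pin at top (232,213). The tops measure about 0.132 and 0.116 m, against 0.131 and 0.115 expected. I'll hand in.

Run:
```python
from h import *
print(robot.hand_in()); print(status.observe()["time"])
```

```text
the job is handed in; nothing more can be done
None
the job is handed in; nothing more can be done
```

The job is done and handed in at about 20 s of the 72 s allowed. `hand_in` gives no verdict, so success rests on my own checks.

**What I did:** I pushed the drift through both holes in small steps, steering it toward the lower hole until the collar seated at about 16 N. That push drew the upper rail into line. With the drift left in, I put the dark pin from the rack into the smaller hole, where it seated at about 6 N with almost no side force. Then I released it and moved the arm clear.

**Last checks:**
- **Seating:** Both cameras show the drift and pin upright, with their collars on the rail. By the side camera the tops are at about 0.132 m and 0.116 m, against 0.131 m and 0.115 m expected. The top camera read up to 4 mm higher, on noisy points.
- **Position:** I did not measure how well each is centred in its hole. The fits allow about 0.5 mm of play for the drift and 1.5 mm for the pin.
- **Disagreement:** The two cameras differed by about 3 mm in y on where the holes were. I aimed with the side camera, which agreed with the arm to about 1 mm.
- **Side-force trim:** One sideways trim while seating the drift went the wrong way and raised the side force to about 5 N. I reversed it straight away.
- **Bystanders:** I did not check that every one is still in place. The arm crossed the table well above them, and the final crops show the tape and wrench, apparently undisturbed.

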